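# Ram the bearing rollers home in the feed tube

## Robot

A 6-joint arm with a two-finger parallel gripper is mounted at the origin on the work surface. World frame = base frame: x ahead of the robot, y to its left, z up, the work surface at z = 0. Lengths are in m, angles in rad, forces in N, time in s.
With the tool pointing down it reaches from about 0.275 to 0.75 m from the base axis. Payload 10.2 kg.
Tool frame: the origin (TCP) lies at the very end of the fingers, on their centre line; the grasp point (between the pads) lies 19 mm behind it (robot.tcp_to_grasp is the distance from the TCP to the grasp point, in m); z points along the fingers, y is the direction in which the jaws open and shut (so a half turn about z gives the same grasp; the last joint's range is limited). The gripper opens to 88 mm and grips with 3 to 60 N. Pads are 18 mm wide; open, the fingers measure 123 mm over their backs; the gripper's body (75 mm by 187 mm) begins 45 mm behind the grasp point.
Start: joints at [-1.396, 0.313, 1.498, -0, 1.331, -0.223], TCP at [0.203, -0.484, 0.239] pointing down, gripper open.
Joint ranges: [-2.94, 2.94], [-0.97, 2.17], [0.19, 2.56], [-1.23, 4.37], [0.02, 3.11], [-2.88, 2.88]. Speed limits (rad/s): [2.39, 2.39, 3.01, 3.14, 3.14, 3.14].

## Interface

Orientations are given as a unit quaternion [x, y, z, w].
In Python, from cell import robot gives the robot as it stands.
- The arm moves only by the shell command python3 -m jog 'ROWS' [FORCE]. ROWS is JSON, a list of rows, each a list of 7 numbers: the turn, a rotation vector about the world's x, y, z in rad, then the shift along the world's x, y, z in mm, then the gripper command: -1 is fully open, 1 is shut, values between are in proportion. A call has 1 to 20 rows; each row shifts and turns the commanded pose from where the row before left it; what a row does not reach is not made up. A row lasts 1/8 s, in which the tool goes at most 62.5 mm and 10.7 degrees, less where a joint would pass 70% of its speed; a pose out of reach is approached as far as the arm can. A call is refused whole if a number of a shift passes 62.5 or a number of a turn 0.188, either way. A call with a gripper value outside its range is refused whole. The fingers move at their own pace and stop on an object; FORCE is the grip in N (left out, the last holds). Time passes only in rows, so rows that do not move let the fingers close. It gives the time, the measured TCP pose, the force and the opening at its end, in the units of the state.
- robot.get_obs(): the state, without advancing time (a new reading comes with each control period).
- robot.snapshot(name): name is "side" or "top"; returns the picture (400x640x3 uint8, red, green, blue); there is no depth.
- robot.camera_model(name): a dict with "fx", "fy", "cx", "cy" (pixels), "rvec" (rotation vector, rad) and "tvec" (3), from world to camera coordinates, as OpenCV has them. Camera axes: x right, y down, z forward; pixel columns grow to the right and rows downward; lengths in m; the calibration is good to about 2 mm. A picture is of the moment at which its call begins. camera_model takes no time and is no camera call.
- robot.close_job(): hands the job in, once; it reports no verdict.
The state is a dict: "time_s": time; "q": joint angles; "dq": joint speeds; "joint_efforts": joint torques, N m; "eef_pos": TCP position; "ee_rot": TCP orientation; "wrist_force": force on the tool from outside, world axes, zero at the start; "ft_torque": the same for the moment, N m; "gripper_width": finger opening in m.
Only numpy, scipy, OpenCV 4.12 (cv2) and the standard library are available. Lean on these libraries where they do the work, as an engineer would, in place of code of your own. Each camera call takes 0.05 s, during which the arm holds its last target.

## Task

Drop the loose steel roller into the mouth of the upright feed tube, on top of the roller that is stuck halfway down. Then take the wooden-handled rammer from its stand and push both rollers down the tube until they sit solidly on the tube's stop, finishing with a steady, firm push of about 25 N held for about a second, and never more than 45 N. Put the rammer back upright in its stand and leave everything else on the bench where it is.

Things in the scene. Friction and masses are not known exactly. Their poses are not given: they have to be found in the camera images.
- tube: Fixed upright feed tube, bare aluminium, 30 x 30 mm outside, on a dark 100 x 100 x 8 mm steel flange. Origin: centre of the flange's underside on the bench; z up along the bore, which is 22 x 22 mm square, centred on z and open at the top. Above any strip contact a 20 mm roller has 1 mm play each side.
- tube_mouth (a point): Centre of the tube's very top, 160 mm above the bench. The flared square mouth narrows from 36 mm inside (about 42 mm outside) here to the 22 mm bore 16 mm lower.
- strip_top (a point): Upper end of a sprung steel strip on the bore's -x wall, 125 mm above the bench; it reaches down past the stop and pinches rollers against the +x wall. Its top 14 mm slope as a lead-in: a roller let go in the mouth falls and stops with its lower end about 100 to 115 mm above the bench. Pushing rollers along it drags with 7 to 13 N, differing by run; that drag is not the stop.
- stop: The tube's adjustable floor: a rigid dark steel pad in the bore, held by a black thumb screw (16 mm dia) that sticks out of a slot in the tube's +x side, 3.5 mm lower. Origin: centre of the pad's upper face, where the lower roller must finally sit; z up. Fixed during a run, set 12 to 32 mm above the bench, differently each time.
- rammer: Rammer: straight steel rod 12 mm dia, 100 mm long, with a plain round wooden handle 26 mm dia, 50 mm long on top; 150 mm overall, 130 g. Origin: centre of the rod's flat lower tip; z along the rod towards the handle (handle z = 100 to 150 mm). At the start it stands upright in its stand, tip 10 mm above the bench.
- stand: Fixed dark wooden block 80 x 80 mm, 56 mm high, with one upright square hole 16 mm wide in its middle, its floor 10 mm above the bench, and a small steel flare at the mouth, 24 mm wide at 60 mm above the bench. Origin: centre of its underside; z up.
- roller_loose: The loose roller, a plain steel cylinder 20 mm dia, 36 mm long, ends rounded 2 mm, about 85 g, standing on end on the bench. Origin: centre of its lower end; z along its axis.
- roller_loose_mid (a point): Middle of the loose roller, 18 mm along its axis.
- roller_low: The same kind of roller, already stuck in the tube's bore above the stop, standing upright there. Origin: centre of its lower end; z along its axis.
- roller_low_mid (a point): Middle of the roller in the tube.
- socket_a: Bystander: small steel socket, 26 mm dia, 26 mm high. Leave alone. Origin: centre of its underside.
- socket_b: Bystander: larger steel socket, 32 mm dia, 28 mm high. Leave alone. Origin: centre of its underside.
- screwdriver: Bystander: screwdriver lying on the bench. Leave alone.
- wrench: Bystander: spanner lying on the bench. Leave alone.
- pulley: Bystander: dark steel grooved pulley, 64 mm dia, 30 mm high. Leave alone. Origin: centre of its underside.
Not all that is in view belongs to the job. There is more than one size of the stand; the one meant has the size given above. What is shaped like the tube but green is not meant.

How it is judged:
On the way, in this order (a step that is already met when the one before it is completed fails the run):
1. the loose roller is in the tube's mouth above the other one, upright and let go (z of roller_loose_mid in the frame of tube below 0.147 m and horizontal distance between roller_loose_mid and tube_mouth below 0.005 m and contact force between roller_loose and the fingers below 0.1 N), for 0.2 s.
2. both rollers sit on the stop, pressed there by the rammer with at least 16 N (z of roller_low_mid in the frame of stop below 0.0195 m and z of roller_loose_mid in the frame of stop below 0.0555 m and horizontal distance between roller_loose_mid and tube_mouth below 0.005 m and contact force between rammer and roller_loose above 16 N), for 0.8 s.
At the end, for the whole second after the job is handed in: Both rollers are stacked in the tube, the lower within 2 mm of the stop and the upper within 2.5 mm of its fully seated height; the rammer stands at the bottom of its stand's hole (tip within 4 mm of the hole's floor and 8 mm of its centre, tilted less than 0.25 rad), handle up, and all is at rest (z of roller_low_mid in the frame of stop below 0.02 m and z of roller_loose_mid in the frame of stop below 0.0565 m and horizontal distance between each of roller_loose_mid, roller_low_mid and tube_mouth below 0.005 m and horizontal distance between rammer and stand below 0.008 m and z of rammer in the frame of stand below 0.014 m and angle between rammer's own z axis and vertical below 0.25 rad and linear speed of each of rammer, roller_loose below 0.02 m/s); the robot touches nothing.
It fails at once if the rammer pushes the roller with more than 45 N (contact force between rammer and roller_loose above 45 N).
It fails at once if the rollers are pushed with more than 45 N against the stop (contact force between roller_low and stop above 45 N).
It fails at once if a bystander is moved more than 20 mm (distance of any of socket_a, socket_b, screwdriver, wrench, pulley from where it was at the start of the episode above 0.02 m).
It also fails if it takes over 72 s, if anything falls off the work surface, if the arm or the gripper's body presses on something with over 40 N, if the wrist force passes 120 N, or if a joint passes its speed limit or range.

## Working session

There is one attempt and no reset: what is moved stays moved. The work goes in short steps, Python scripts to look and compute and a shell command to move; the robot and the scene stay as the last step left them, time stands still between calls to the robot, and variables do not carry over. Pictures are saved under pics/ and viewed, and the job is handed in when it is done.

```bash
ls; mkdir -p pics; python3 - <<'E'
from cell import robot
import cv2
for n in("side","top"):
    im=robot.snapshot(n); cv2.imwrite(f"pics/{n}0.png",im[:,:,::-1]); print(n,robot.camera_model(n))
print(robot.get_obs())
E
```

```text
pics
side {'fx': 455.37514984016735, 'fy': 455.37514984016735, 'cx': 321.3819354618163, 'cy': 200.69056298417144, 'rvec': array([ 0.19211473, -2.80492762,  1.24444499]), 'tvec': array([0.49227015, 0.219257  , 1.15500355])}
top {'fx': 451.3047126570485, 'fy': 451.3047126570485, 'cx': 317.0152506248063, 'cy': 203.984610607696, 'rvec': array([ 2.16781011, -2.22126472,  0.07895946]), 'tvec': array([-0.09219223,  0.52889822,  1.3272345 ])}
{'time_s': 0.1, 'q': array([-1.39645252e+00,  3.13419433e-01,  1.49829305e+00, -1.56759652e-05,
        1.33097761e+00, -2.23385775e-01]), 'dq': array([ 0.00017041, -0.00160884, -0.0007933 , -0.00067172,  0.00119397,
       -0.00048003]), 'joint_efforts': array([ 2.54781939e-03, -4.02811468e+01, -2.52647996e+01,  6.95404108e-02,
        3.42009310e-02, -5.56454791e-05]), 'eef_pos': array([ 0.20330441, -0.48383071,  0.23823092]), 'ee_rot': array([ 9.80290961e-01,  1.97558422e-01,  5.84349286e-06, -5.48743444e-04]), 'wrist_force': array([-0.01445015,  0.17175314, -0.66450398]), 'ft_torque': array([-0.02054465,  0.00170291, -0.02418495]), 'gripper_width': 0.08813461159091866}
```

View pics/side0.png

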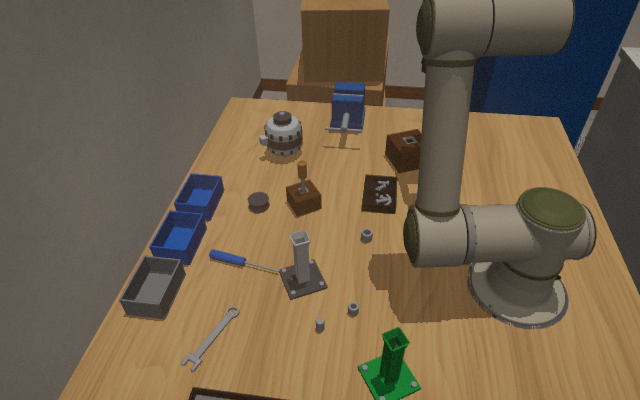

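View pics/top0.png

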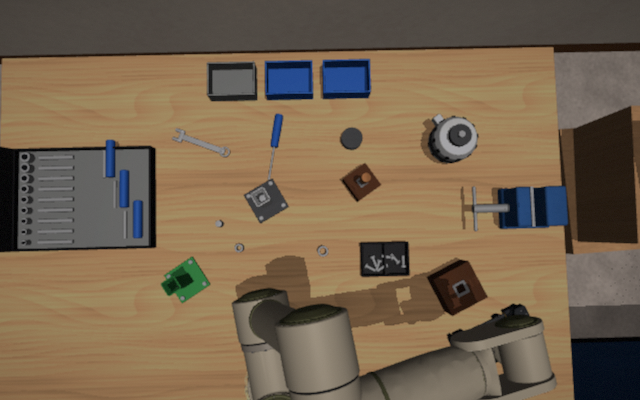

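Candidates. Tube: aluminium one, top (265,198) / side (302,260), rather than the green one. Stand: top (361,182), which holds the rammer, against the larger, empty one at (457,288). Roller: a small object at top (220,223), against sockets at (239,247) and (321,250). I'll confirm these in enlarged crops.

```bash
python3 - <<'E'
import cv2,numpy as np
t=cv2.imread("pics/top0.png");s=cv2.imread("pics/side0.png")
def crop(im,x,y,w,h,k,n):
    c=cv2.resize(im[y:y+h,x:x+w],None,fx=k,fy=k,interpolation=cv2.INTER_CUBIC);cv2.imwrite(n,c)
crop(t,200,150,200,120,4,"pics/t1.png")
crop(s,265,150,130,100,6,"pics/s1.png")
crop(s,265,220,110,125,4.8,"pics/s2.png")
E
```

```text
(no output)
```

View pics/t1.png

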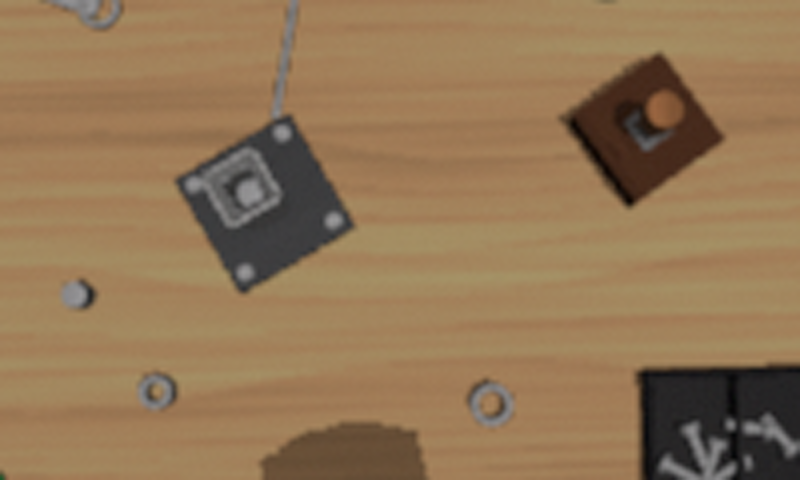

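View pics/s1.png

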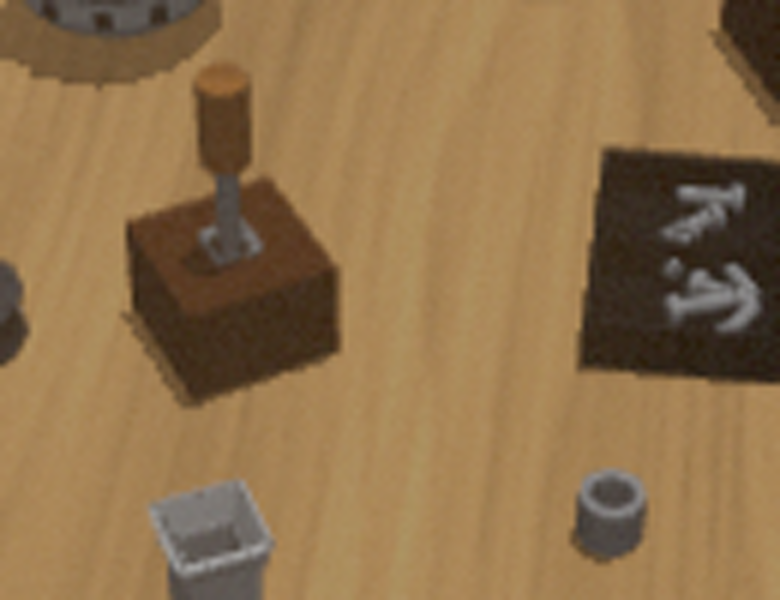

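View pics/s2.png

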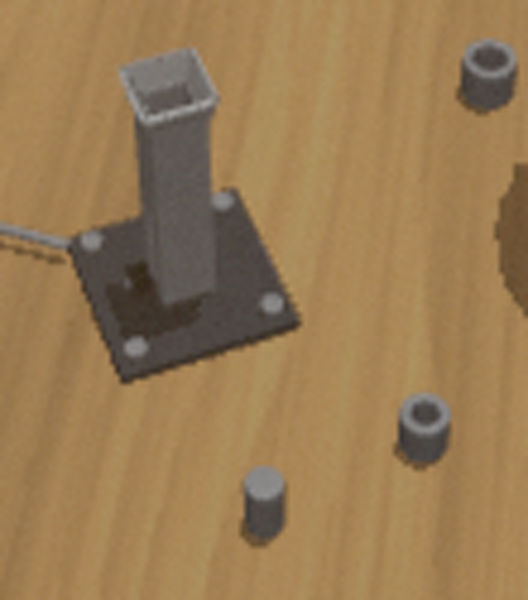

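```bash
cat > h.py <<'E'
import numpy as np,cv2
from cell import robot
from scipy.optimize import least_squares
M={n:robot.camera_model(n) for n in("side","top")}
def ray(n,uv):
    m=M[n];R=cv2.Rodrigues(m["rvec"])[0];t=m["tvec"]
    d=R.T@np.array([(uv[0]-m["cx"])/m["fx"],(uv[1]-m["cy"])/m["fy"],1]);return -R.T@t,d
def plane(n,uv,z):
    o,d=ray(n,uv);return o+d*(z-o[2])/d[2]
def proj(n,p):
    m=M[n];K=np.array([[m["fx"],0,m["cx"]],[0,m["fy"],m["cy"]],[0,0,1]])
    return cv2.projectPoints(np.array(p,float).reshape(-1,3),m["rvec"],m["tvec"],K,None)[0].reshape(-1,2)
def uc(U,k,ox,oy): return ((U[0]+.5)/k-.5+ox,(U[1]+.5)/k-.5+oy)
def tri(us,ut):
    A=[];b=[]
    (o1,d1),(o2,d2)=ray("side",us),ray("top",ut)
    s=np.linalg.lstsq(np.c_[d1,-d2],o2-o1,rcond=None)[0];p,q=o1+s[0]*d1,o2+s[1]*d2
    return (p+q)/2,np.linalg.norm(p-q)
E
python3 - <<'E'
from h import *
np.set_printoptions(precision=4,suppress=True)
T=lambda U:uc(U,4,200,150); S1=lambda U:uc(U,6,265,150); S2=lambda U:uc(U,4.8,265,220)
def quad(name,n,f,pts,z):
    P=np.array([plane(n,f(p),z) for p in pts]); e=[np.linalg.norm(P[i]-P[(i+1)%4])*1e3 for i in range(4)]
    a=[np.degrees(np.arctan2(*(P[(i+1)%4]-P[i])[[1,0]]))%90 for i in range(4)]
    print(name,n,P.mean(0)[:2],"edges",np.round(e),"ang",np.round(a,1))
quad("flange","top",T,[(180,180),(290,118),(353,228),(243,291)],.008)
quad("flange","side",S2,[(70,240),(235,188),(300,322),(124,381)],.008)
quad("mouth","top",T,[(200,180),(252,147),(282,190),(232,228)],.16)
quad("mouth","side",S1,[(152,510),(243,483),(271,545),(187,573)],.16)
quad("stand","top",T,[(570,118),(660,53),(723,137),(632,207)],.056)
quad("stand","side",S1,[(127,225),(270,181),(338,268),(187,313)],.056)
for nm,t,s,z in(("roller",T((76,294)),S2((265,483)),.036),("handle",T((665,107)),S1((223,77)),.160),("sockA",T((157,391)),S2((426,411)),.026),("sockB",T((491,403)),S1((613,492)),.028)):
    print(nm,plane("top",t,z),plane("side",s,z),*tri(s,t))
E
```

```text
flange top [0.5407 0.0467] edges [94. 95. 95. 96.] ang [28.3 28.5 28.5 28.5]
flange side [0.5391 0.0493] edges [97. 99. 98. 99.] ang [30.1 29.  30.1 28.3]
mouth top [0.5421 0.0476] edges [41. 35. 42. 39.] ang [31.3 33.7 36.1 32.5]
mouth side [0.5391 0.0493] edges [38. 36. 35. 37.] ang [30.3 27.4 32.2 32.5]
stand top [ 0.5855 -0.2344] edges [81. 76. 84. 79.] ang [34.5 35.1 36.1 33.2]
stand side [ 0.5856 -0.2363] edges [79. 76. 80. 74.] ang [33.5 35.3 31.8 34.6]
roller [0.4762 0.184  0.036 ] [0.4741 0.1858 0.036 ] [0.4753 0.1844 0.0336] 0.001955280999229606
handle [ 0.5884 -0.2359  0.16  ] [ 0.5854 -0.2375  0.16  ] [ 0.5867 -0.2359  0.1613] 0.0031240979067940046
sockA [0.4039 0.1275 0.026 ] [0.4016 0.1276 0.026 ] [0.4027 0.1275 0.0258] 0.0022571082992826046
sockB [ 0.389  -0.1173  0.028 ] [ 0.3864 -0.1189  0.028 ] [ 0.3878 -0.1173  0.0294] 0.0026950299709328964
```

Confirmed by the crops:
- **Roller:** the solid cylinder, side crop (265,483). The sockets have holes.
- **Tube:** bare aluminium on a dark flange about 97 mm wide.
- **Stand:** about 79 mm wide, holding the wooden-handled rammer.

Positions are roller (0.475, 0.185), tube (0.540, 0.048) and stand (0.586, -0.236). I'll move above the roller next. Keeping the current yaw puts the jaws at -67°, clear of socket_a.

```bash
python3 -m jog '[[0,0,0,19.4,47.8,0,-1],[0,0,0,19.4,47.8,0,-1],[0,0,0,19.4,47.8,0,-1],[0,0,0,19.4,47.8,0,-1],[0,0,0,19.4,47.8,0,-1],[0,0,0,19.4,47.8,0,-1],[0,0,0,19.4,47.8,0,-1],[0,0,0,19.4,47.8,0,-1],[0,0,0,19.4,47.8,0,-1],[0,0,0,19.4,47.8,0,-1],[0,0,0,19.4,47.8,0,-1],[0,0,0,19.4,47.8,0,-0.5],[0,0,0,19.4,47.8,-50,-0.2],[0,0,0,19.4,47.8,-50,-0.2],[0,0,0,0,0,-38,-0.2],[0,0,0,0,0,0,-0.2]]' 20
python3 - <<'E'
from h import *
for n in M:
    im=robot.snapshot(n);cv2.imwrite(f"pics/{n}1.png",im[:,:,::-1])
t=cv2.imread("pics/top1.png");s=cv2.imread("pics/side1.png")
a=cv2.resize(t[160:260,180:300],None,fx=4,fy=4,interpolation=cv2.INTER_CUBIC)
b=cv2.resize(s[250:350,270:350],None,fx=4,fy=4,interpolation=cv2.INTER_CUBIC)
cv2.imwrite("pics/c1.png",np.hstack([a,b]))
o=robot.get_obs();print(o["eef_pos"],o["ee_rot"],o["wrist_force"],o["q"])
E
```

```text
time_s: 2.1
eef_pos: [0.4684, 0.1728, 0.1116]
ee_rot: [0.98, 0.198, -0.003, -0.0]
wrist_force: [0.9, 0.5, 0.8]
gripper_width: 0.0531
[0.47039256 0.17253806 0.11484371] [9.80327907e-01 1.97375144e-01 4.94765329e-04 4.71759775e-05] [-0.04195458  0.13278705  0.75100258] [ 1.17310646e-01  3.98286420e-01  1.72915706e+00 -1.60416485e-05
  1.01315525e+00  1.29075607e+00]
```

View pics/c1.png

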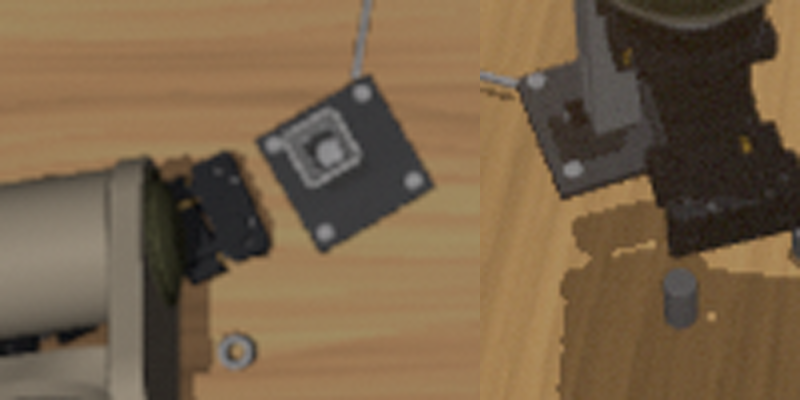

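The side view shows the roller at about (320,324), just below the fingers, which are about 13 mm short of it. I'll correct that, drop to just above the roller and look again.

```bash
python3 -m jog '[[0,0,0,4.6,12.5,0,-0.2],[0,0,0,0,0,-30,-0.2],[0,0,0,0,0,-32,-0.2],[0,0,0,0,0,0,-0.2],[0,0,0,0,0,0,-0.2]]'
python3 - <<'E'
from h import *
s=robot.snapshot("side")[:,:,::-1]
b=cv2.resize(s[240:350,260:380],None,fx=5,fy=5,interpolation=cv2.INTER_CUBIC)
cv2.imwrite("pics/c2.png",b)
o=robot.get_obs();print(o["eef_pos"]);print(proj("side",[o["eef_pos"],[.475,.185,.036]]))
E
```

```text
time_s: 2.82
eef_pos: [0.4756, 0.1856, 0.0534]
ee_rot: [0.98, 0.198, 0.001, 0.0]
wrist_force: [-0.4, -0.9, 0.3]
gripper_width: 0.0533
[0.47560051 0.18553593 0.0534885 ]
[[319.06408457 315.69308906]
 [319.46195064 319.87507629]]
```

View pics/c2.png

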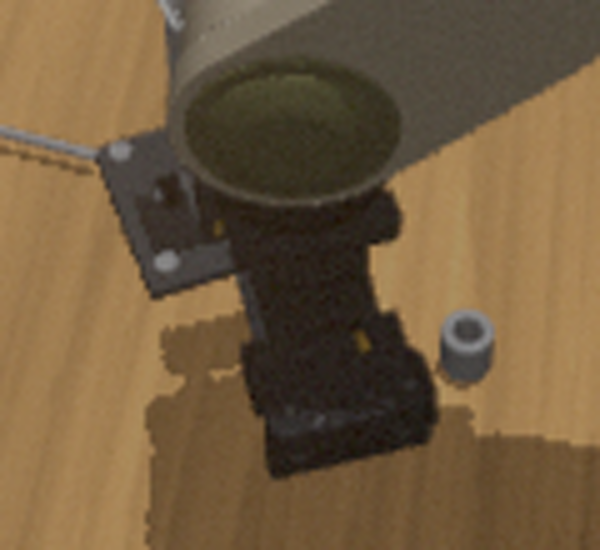

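The near finger hides the roller, and the projected TCP (319,316) lines up with the roller's top (319,320). I'll go down and grip high on the roller, so it extends below the fingertips.

```bash
python3 -m jog '[[0,0,0,0,0,-22,-0.2],[0,0,0,0,0,-20,-0.2],[0,0,0,0,0,0,-0.2],[0,0,0,0,0,0,0.8],[0,0,0,0,0,0,0.8],[0,0,0,0,0,0,0.8],[0,0,0,0,0,0,0.8]]' 20; python3 -c "
from h import *
o=robot.get_obs();print(o['eef_pos'],o['wrist_force'],o['gripper_width'])"
```

```text
time_s: 3.75
eef_pos: [0.4747, 0.1853, 0.0101]
ee_rot: [0.98, 0.198, 0.0, 0.0]
wrist_force: [-0.9, -0.9, 4.0]
gripper_width: 0.0191
[0.47470853 0.18529198 0.01007699] [-0.92632688 -0.87568734  4.01433557] 0.01912960187845796
```

```bash
python3 -m jog '[[0,0,0,0,0,40,0.8],[0,0,0,0,0,50,0.8],[0,0,0,0,0,50,0.8],[0,0,0,0,0,50,0.8],[0,0,0,16.3,-34.3,0,0.8],[0,0,0,16.3,-34.3,0,0.8],[0,0,0,16.3,-34.3,0,0.8],[0,0,0,16.4,-34.4,0,0.8],[0,0,0,0,0,0,0.8],[0,0,0,0,0,0,0.8]]' 
python3 - <<'E'
from h import *
s=robot.snapshot("side")[:,:,::-1];t=robot.snapshot("top")[:,:,::-1]
b=cv2.resize(s[200:320,250:370],None,fx=4,fy=4,interpolation=cv2.INTER_CUBIC)
cv2.imwrite("pics/c3.png",b);cv2.imwrite("pics/c3t.png",t)
o=robot.get_obs();print(o["eef_pos"],o["gripper_width"],o["wrist_force"])
E
```

```text
time_s: 5.0
eef_pos: [0.5394, 0.0485, 0.1996]
ee_rot: [0.98, 0.198, -0.0, -0.0]
wrist_force: [-0.2, 0.0, -0.5]
gripper_width: 0.0192
[0.53939491 0.04889498 0.19972158] 0.01912736371607697 [ 0.27144837  0.44357038 -1.028759  ]
```

View pics/c3.png

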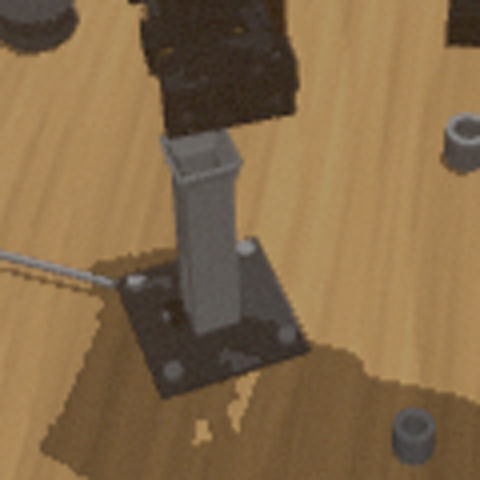

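View pics/c3t.png

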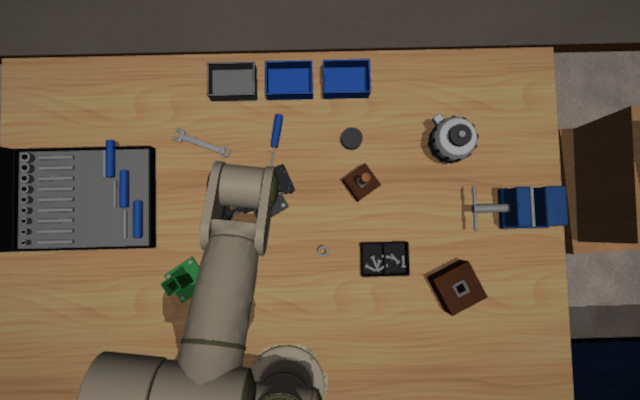

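```bash
python3 - <<'E'
from h import *
o=robot.get_obs();p=o["eef_pos"];d=np.array([-.387,.922,0])
w=np.array([.922,.387,0])
for q in (p,p+.0271*d,p+.0271*d+.014*w,p+.0271*d-.014*w,p-[0,0,.010]): print((proj("side",q)[0]-[250,200])*4)
for x in([.54,.048,.16],[.5391,.0493,.16]): print((proj("side",x)[0]-[250,200])*4)
E
```

```text
[197.17844831 101.71522758]
[207.67902258 134.70922053]
[183.38308137 139.45407546]
[231.85525952 129.98774314]
[197.92403705 113.92799565]
[199.33979525 148.12604071]
[200.45782853 149.87087366]
```

```bash
python3 - <<'E'
from h import *
o=robot.get_obs();p=o["eef_pos"];d=np.array([-.387,.922,0])
w=np.array([.922,.387,0])
for q in (p+.0935*d+[0,0,.064]+.0375*w,p+.0935*d+[0,0,.064]-.0375*w): print((proj("side",q)[0]-[250,200])*4)
E
```

```text
[159.99379713 152.69589275]
[302.07930729 124.82245046]
```

The gripper body, turned side-on to the camera, hides the roller. A 90° yaw keeps the jaws roughly square to the tube and shows the roller below the fingers.

```bash
python3 -m jog '[[0,0,0.17453,0,0,0,0.8],[0,0,0.17453,0,0,0,0.8],[0,0,0.17453,0,0,0,0.8],[0,0,0.17453,0,0,0,0.8],[0,0,0.17453,0,0,0,0.8],[0,0,0.17453,0,0,0,0.8],[0,0,0.17453,0,0,0,0.8],[0,0,0.17453,0,0,0,0.8],[0,0,0.17453,0,0,0,0.8],[0,0,0,0,0,0,0.8],[0,0,0,0,0,0,0.8]]' 
cat >> h.py <<'E'
def look(n,x,y,w,h,k,f):
    s=robot.snapshot(n)[:,:,::-1]
    cv2.imwrite(f"pics/{f}.png",cv2.resize(s[y:y+h,x:x+w],None,fx=k,fy=k,interpolation=cv2.INTER_CUBIC))
    o=robot.get_obs();print(o["time_s"],o["eef_pos"],o["ee_rot"],o["gripper_width"],o["wrist_force"])
E
python3 - <<'E'
from h import *
look("side",250,200,120,110,5,"c4")
p=robot.get_obs()["eef_pos"]
print((proj("side",[p,p-[0,0,.010],[.54,.048,.16]])-[250,200])*5)
E
```

```text
time_s: 6.48
eef_pos: [0.5397, 0.0484, 0.1998]
ee_rot: [0.555, 0.832, 0.0, 0.0]
wrist_force: [0.1, 0.3, -1.2]
gripper_width: 0.0191
6.525 [0.53972541 0.0482713  0.19975104] [ 5.54405426e-01  8.32246732e-01  5.06446929e-06 -8.77095922e-06] 0.019133231629337926 [ 0.43259185 -0.95181612 -1.45129761]
[[246.00163629 126.0751161 ]
 [246.93620485 141.3410019 ]
 [249.17474406 185.15755089]]
```

View pics/c4.png

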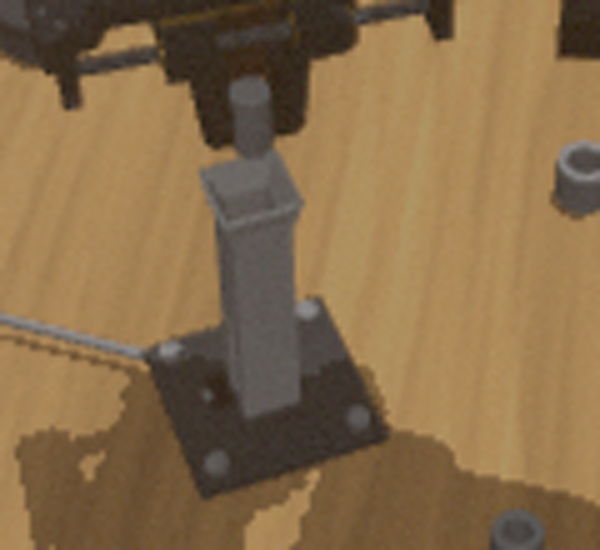

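The roller, gripped and upright, has its lower end at (253,150) just above the mouth (251,188). It is about 2 mm off in the image, well inside the flare. I'll correct by (1.5, -1), lower the roller 7 mm into the flare and let go.

```bash
python3 -m jog '[[0,0,0,1.5,-1,-10,0.8],[0,0,0,0,0,-15,0.8],[0,0,0,0,0,-6,0.8],[0,0,0,0,0,-6,0.8],[0,0,0,0,0,0,0.8],[0,0,0,0,0,0,0.8]]' 
python3 - <<'E'
from h import *
look("side",250,200,120,110,5,"c5")
E
```

```text
time_s: 7.28
eef_pos: [0.5415, 0.0469, 0.163]
ee_rot: [0.553, 0.833, 0.0, 0.0]
wrist_force: [0.3, 0.5, -1.2]
gripper_width: 0.0194
7.325 [0.5414816  0.04690997 0.16303898] [5.53484833e-01 8.32859197e-01 1.29654404e-04 2.82922191e-04] 0.019267731637652215 [-0.0011604  -0.0088301  -1.00399567]
```

View pics/c5.png

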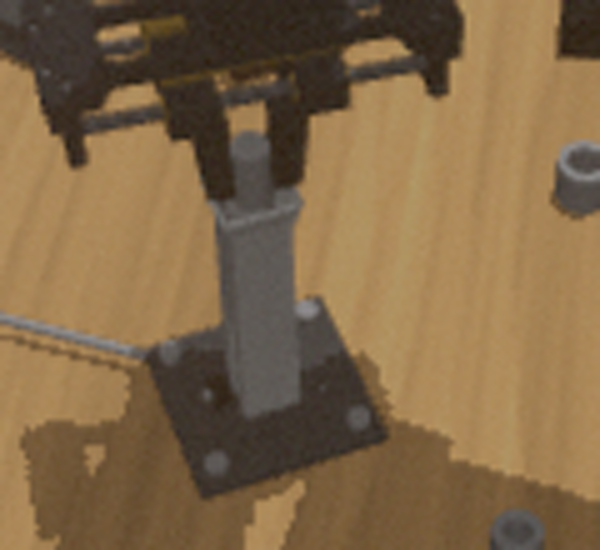

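The roller's end is in the mouth, centred, with no contact force. Letting go.

```bash
python3 -m jog '[[0,0,0,0,0,0,0.3],[0,0,0,0,0,0,0.0],[0,0,0,0,0,0,0.0],[0,0,0,0,0,0,0.0],[0,0,0,0,0,30,0],[0,0,0,0,0,40,0],[0,0,0,0,0,0,0]]' 
python3 - <<'E'
from h import *
look("side",250,200,120,110,5,"c6")
E
```

```text
time_s: 8.2
eef_pos: [0.5423, 0.0469, 0.2354]
ee_rot: [0.553, 0.833, 0.001, 0.002]
wrist_force: [-0.3, 0.8, -0.2]
gripper_width: 0.0441
8.25 [0.54159844 0.04694145 0.23341623] [5.53425811e-01 8.32897889e-01 4.27517460e-04 8.91520225e-04] 0.0442590637168345 [ 0.42562568  0.56879098 -1.11888656]
```

View pics/c6.png

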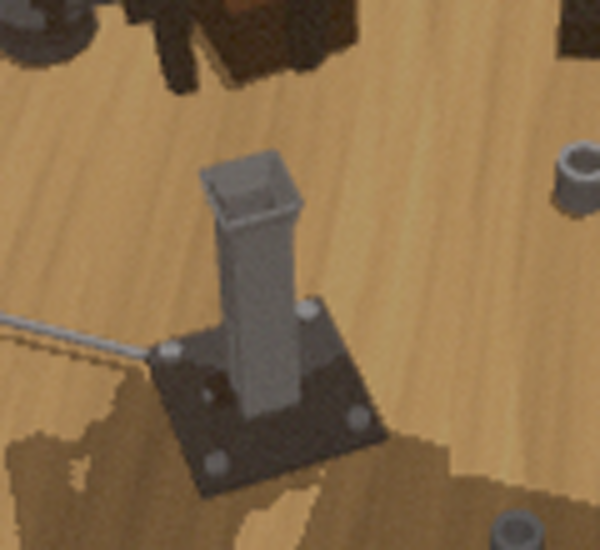

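The roller has gone down the tube and the mouth (251,188) is empty. Comparing the gripped roller with its projection shows the top camera is the truer one, so I take the handle as about (0.588, -0.2355).

```bash
python3 -m jog '[[0,0,0,6.6,-40.3,0,-0.3],[0,0,0,6.6,-40.3,0,-0.3],[0,0,0,6.6,-40.3,0,-0.3],[0,0,0,6.6,-40.3,0,-0.3],[0,0,0,6.6,-40.3,0,-0.3],[0,0,0,6.6,-40.3,0,-0.3],[0,0,0,6.8,-40.6,0,-0.3],[0,0,0,0,0,0,-0.3],[0,0,0,0,0,0,-0.3]]' 
python3 - <<'E'
from h import *
look("side",260,130,100,100,5,"c7")
look("top",200,130,200,120,4,"c7t")
p=robot.get_obs()["eef_pos"]
print((proj("side",[p,[.588,-.2355,.16]])-[260,130])*5,(proj("top",[p,[.588,-.2355,.16]])-[200,130])*4)
E
```

```text
time_s: 9.38
eef_pos: [0.5875, -0.2346, 0.2317]
ee_rot: [0.553, 0.833, 0.0, -0.001]
wrist_force: [-0.1, 0.3, -0.3]
gripper_width: 0.0574
9.425 [ 0.58760338 -0.23430068  0.23215102] [ 5.53071644e-01  8.33133460e-01  9.65061672e-05 -6.20678290e-04] 0.057040383699208004 [-0.36218329  0.12700529 -0.26642256]
9.475 [ 0.58769746 -0.23421843  0.23245988] [ 5.52942073e-01  8.33219615e-01  7.29405052e-05 -3.61839487e-04] 0.05752643832026777 [-0.14367291  0.44057955 -0.3656549 ]
[[198.34784155  58.95671644]
 [203.67352873 163.91652304]] [[674.35367885 172.49038575]
 [662.89388012 186.12630588]]
```

View pics/c7.png

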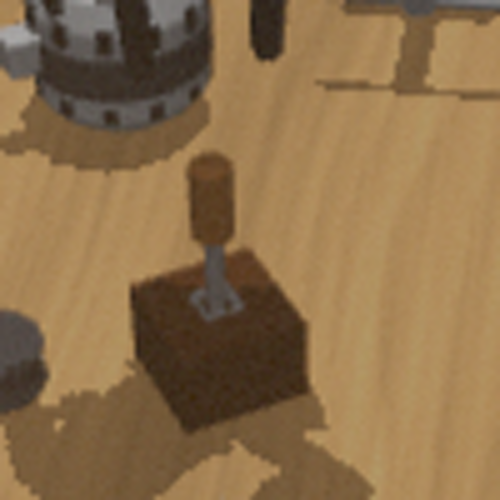

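View pics/c7t.png

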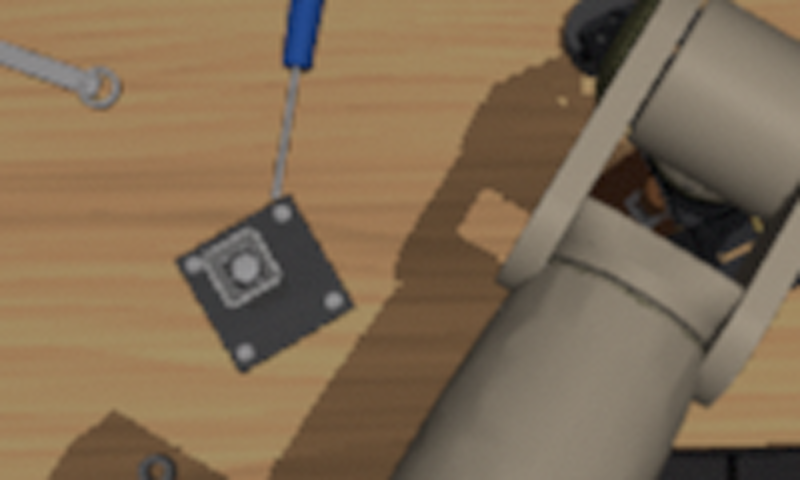

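The top view shows the dropped roller inside the tube at (246,267). Next I'll compare the handle and fingertips closely in the side view.

```bash
python3 - <<'E'
from h import *
look("side",275,115,60,60,10,"c8")
p=robot.get_obs()["eef_pos"]; j=np.array([.922,.387,0])
R=cv2.Rodrigues
from scipy.spatial.transform import Rotation as Ro
j=Ro.from_quat(robot.get_obs()["ee_rot"]).as_matrix()[:,1];print(j)
for s in(1,-1):
    for a in(.0288,.0288+.0175): print((proj("side",p+s*a*j)[0]-[275,115])*10)
print((proj("side",[p,[.588,-.2355,.16]])-[275,115])*10)
print("roller top c4",(proj("side",[.53973,.04827,.2258])[0]-[250,200])*5)
E
```

```text
9.525 [ 0.58775239 -0.23427565  0.23269917] [ 5.52919346e-01  8.33234767e-01  3.11002701e-05 -1.35972816e-04] 0.05732080660521594 [0.30574557 0.36518759 0.34905033]
[ 9.21423253e-01  3.88560392e-01 -9.85363482e-05]
[142.56801512 283.5468137 ]
[ 78.98365297 293.64068953]
[349.54618116 250.68949095]
[411.73928961 240.81647354]
[[246.49609673 267.04846228]
 [257.34705747 477.83304608]]
roller top c4 [243.50047198  85.37157712]
```

View pics/c8.png

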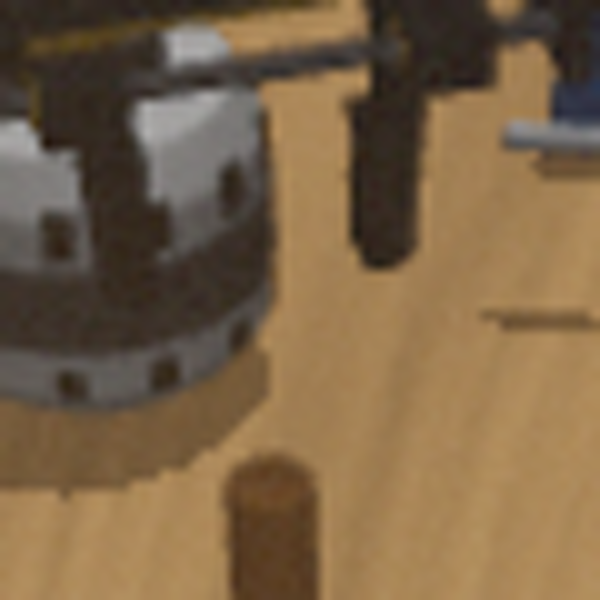

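The right fingertip (352-415, 265) matches its projection to within a few tenths of a pixel. The handle top is at (272,485), about 2 mm off the jaw centre. I'll correct and descend around the handle.

```bash
python3 -m jog '[[0,0,0,-2.2,0.5,-20,-0.3],[0,0,0,0,0,-30,-0.3],[0,0,0,0,0,-30,-0.3],[0,0,0,0,0,-25,-0.3],[0,0,0,0,0,-10,-0.3],[0,0,0,0,0,0,-0.3],[0,0,0,0,0,0,-0.3]]' 
python3 - <<'E'
from h import *
look("side",270,130,70,90,7,"c9")
E
```

```text
time_s: 10.4
eef_pos: [0.586, -0.235, 0.119]
ee_rot: [0.553, 0.833, 0.0, 0.001]
wrist_force: [0.1, -0.6, -0.7]
gripper_width: 0.0572
10.45 [ 0.58595282 -0.23508065  0.11887864] [5.53401341e-01 8.32914209e-01 1.68618445e-05 9.35769883e-04] 0.05743402468861969 [-0.33017784 -0.72930794 -0.07964283]
```

View pics/c9.png

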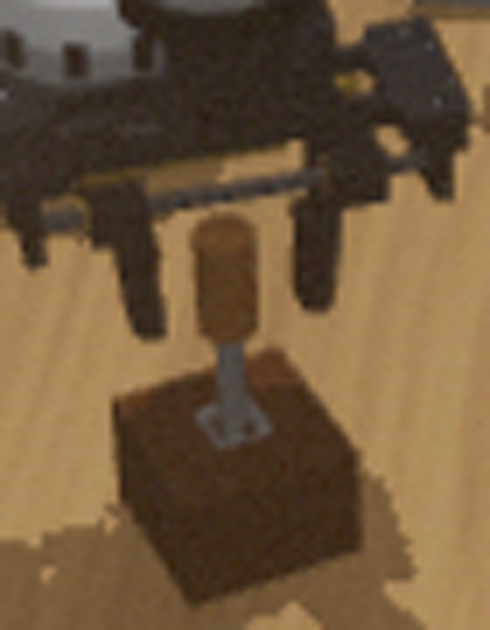

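The handle (229) is centred between the inner finger edges (165 and 297). Gripping firmly.

```bash
python3 -m jog '[[0,0,0,0,0,0,0.8],[0,0,0,0,0,0,0.8],[0,0,0,0,0,0,0.8],[0,0,0,0,0,0,0.8],[0,0,0,0,0,0,0.8]]' 60
python3 - <<'E'
from h import *
look("side",270,130,70,90,7,"c10")
o=robot.get_obs();print(o["ft_torque"])
E
```

```text
time_s: 11.08
eef_pos: [0.5856, -0.235, 0.1178]
ee_rot: [0.553, 0.833, 0.0, 0.0]
wrist_force: [-0.4, 0.1, -0.0]
gripper_width: 0.0245
11.125 [ 0.58558899 -0.23496185  0.11781939] [5.53462607e-01 8.32874018e-01 1.88477739e-05 1.12311494e-04] 0.02450308585023593 [-0.62600597  0.35965078  0.4085045 ]
[-0.01287151 -0.17116155 -0.00390805]
```

View pics/c10.png

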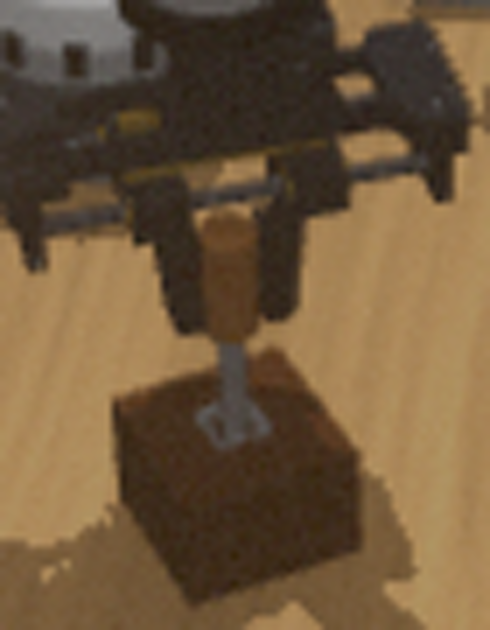

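Gripped: width 24.5 mm, no side load. The recorded stow pose is TCP (0.5856, -0.2350, 0.1178), so the tip is 107.8 mm below the TCP. Lifting it out and carrying it over the tube.

```bash
python3 -m jog '[[0,0,0,0,0,20,0.8],[0,0,0,0,0,50,0.8],[0,0,0,0,0,50,0.8],[0,0,0,0,0,50,0.8],[0,0,0,-5.4,35.2,0,0.8],[0,0,0,-5.4,35.2,0,0.8],[0,0,0,-5.4,35.2,0,0.8],[0,0,0,-5.4,35.2,0,0.8],[0,0,0,-5.4,35.2,0,0.8],[0,0,0,-5.4,35.2,0,0.8],[0,0,0,-5.4,35.2,0,0.8],[0,0,0,-5.6,35.4,0,0.8],[0,0,0,0,0,0,0.8],[0,0,0,0,0,0,0.8]]'
python3 - <<'E'
from h import *
look("side",250,170,120,110,5,"c11")
p=robot.get_obs()["eef_pos"]
print((proj("side",[p,p-[0,0,.1078],[.542,.0468,.16]])-[250,170])*5)
E
```

```text
time_s: 12.88
eef_pos: [0.5422, 0.0464, 0.2876]
ee_rot: [0.553, 0.833, -0.0, -0.0]
wrist_force: [0.7, 0.5, -0.2]
gripper_width: 0.0247
12.925 [0.54222642 0.04605565 0.287532  ] [ 5.53789246e-01  8.32656849e-01 -1.82674561e-04 -9.82970979e-05] 0.024630544938680138 [ 1.38139511 -1.0394059  -1.14392689]
[[232.5022377  129.31644373]
 [243.41444976 302.54109156]
 [245.44625179 332.91110528]]
```

View pics/c11.png

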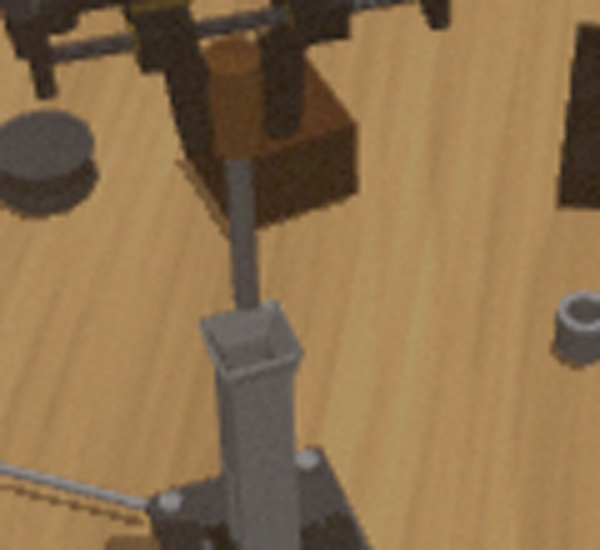

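The rammer is vertical. Its tip (248,303) is over the mouth (251,338) to within about 2 mm. I'll nudge (-0.6, +1.4) and descend into the mouth.

```bash
python3 -m jog '[[0,0,0,-0.6,1.4,-8,0.8],[0,0,0,0,0,-6,0.8],[0,0,0,0,0,-5,0.8],[0,0,0,0,0,-4,0.8],[0,0,0,0,0,-3,0.8],[0,0,0,0,0,-2,0.8],[0,0,0,0,0,-2,0.8],[0,0,0,0,0,-2,0.8]]'
python3 - <<'E'
from h import *
look("side",250,170,120,110,5,"c12")
E
```

```text
time_s: 13.92
eef_pos: [0.5415, 0.0483, 0.2557]
ee_rot: [0.553, 0.833, 0.0, 0.0]
wrist_force: [-0.1, 0.4, -0.7]
gripper_width: 0.0245
13.975 [0.5414566  0.04826485 0.25538138] [ 5.53455696e-01  8.32878602e-01 -6.95101223e-05 -1.48360584e-04] 0.024621025261112164 [-0.95571349  0.44176222 -0.29863935]
```

View pics/c12.png

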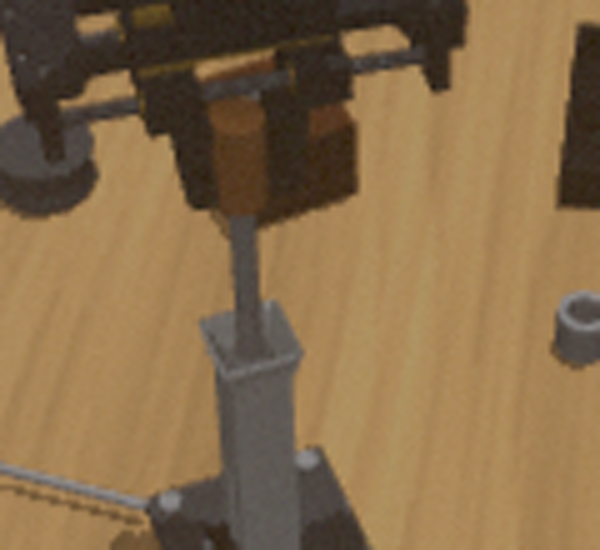

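The rod is inside the mouth and centred (251,345). Feeling down for the roller.

```bash
for i in 1 2 3 4; do python3 -m jog '[[0,0,0,0,0,-2,0.8],[0,0,0,0,0,-2,0.8]]' | grep -E 'eef|force|width'; done
```

```text
eef_pos: [0.5415, 0.0483, 0.2516]
wrist_force: [-0.5, -1.2, -0.7]
gripper_width: 0.025
eef_pos: [0.5415, 0.0483, 0.2475]
wrist_force: [-0.4, 0.5, -1.2]
gripper_width: 0.0243
eef_pos: [0.5416, 0.0483, 0.2437]
wrist_force: [-0.2, -0.5, -0.1]
gripper_width: 0.0247
eef_pos: [0.5418, 0.0482, 0.2406]
wrist_force: [-1.3, -0.1, 6.8]
gripper_width: 0.0242
```

```bash
for i in 1 2 3 ; do python3 -m jog '[[0,0,0,0,0,-2,0.8],[0,0,0,0,0,-2,0.8]]' | grep -E 'eef|force|width'; done
```

```text
eef_pos: [0.5418, 0.0482, 0.2368]
wrist_force: [-1.4, -0.4, 6.5]
gripper_width: 0.0246
eef_pos: [0.5418, 0.0482, 0.2328]
wrist_force: [-1.7, 0.8, 7.7]
gripper_width: 0.0247
eef_pos: [0.5419, 0.0482, 0.2288]
wrist_force: [-2.0, -0.1, 7.4]
gripper_width: 0.0248
```

```bash
for i in 1 2 3 ; do python3 -m jog '[[0,0,0,0,0,-2,0.8],[0,0,0,0,0,-2,0.8]]' | grep -E 'eef|force|width'; done
```

```text
eef_pos: [0.5419, 0.0482, 0.2248]
wrist_force: [-1.6, 0.0, 7.8]
gripper_width: 0.0247
eef_pos: [0.5419, 0.0482, 0.2209]
wrist_force: [-2.3, -0.1, 7.1]
gripper_width: 0.0246
eef_pos: [0.5419, 0.0482, 0.2168]
wrist_force: [-0.6, 0.0, 7.4]
gripper_width: 0.0251
```

```bash
for i in 1 2 3 ; do python3 -m jog '[[0,0,0,0,0,-1,0.8]]' | grep -E 'eef|force'; done
```

```text
eef_pos: [0.5419, 0.0481, 0.2158]
wrist_force: [-1.8, 0.5, 6.8]
eef_pos: [0.5419, 0.0482, 0.2148]
wrist_force: [-1.2, -0.2, 7.3]
eef_pos: [0.5419, 0.0482, 0.2138]
wrist_force: [-0.8, 0.5, 7.7]
```

```bash
for i in 1 2 3 ; do python3 -m jog '[[0,0,0,0,0,-1,0.8]]' | grep -E 'eef|force'; done
```

```text
eef_pos: [0.5419, 0.0482, 0.2129]
wrist_force: [-1.7, -0.0, 8.0]
eef_pos: [0.5419, 0.0482, 0.2119]
wrist_force: [-2.0, 0.5, 7.8]
eef_pos: [0.5419, 0.0482, 0.2108]
wrist_force: [-1.5, -1.1, 7.2]
```

```bash
python3 -m jog '[[0,0,0,0,0,-1,0.8],[0,0,0,0,0,-1,0.8]]' | grep -E 'eef|force'
```

```text
eef_pos: [0.5419, 0.0482, 0.2089]
wrist_force: [-1.3, -1.2, 7.6]
```

```bash
python3 -m jog '[[0,0,0,0,0,-1,0.8],[0,0,0,0,0,-1,0.8]]' | grep -E 'eef|force'
```

```text
eef_pos: [0.5419, 0.0482, 0.2068]
wrist_force: [-1.0, -0.3, 8.3]
```

```bash
python3 -m jog '[[0,0,0,0,0,-1,0.8],[0,0,0,0,0,-1,0.8]]' | grep -E 'eef|force|time'
```

```text
time_s: 17.98
eef_pos: [0.5419, 0.0482, 0.2049]
wrist_force: [-0.3, 0.4, 7.8]
```

```bash
for i in 1 2 3 ; do python3 -m jog '[[0,0,0,0,0,-1,0.8]]' | grep -E 'eef|force'; done
```

```text
eef_pos: [0.5419, 0.0482, 0.2038]
wrist_force: [-0.6, 1.3, 7.6]
eef_pos: [0.5419, 0.0482, 0.2028]
wrist_force: [-1.5, 0.5, 7.1]
eef_pos: [0.5419, 0.0482, 0.2018]
wrist_force: [-0.5, 0.6, 7.4]
```

```bash
for i in 1 2 3 ; do python3 -m jog '[[0,0,0,0,0,-1,0.8]]' | grep -E 'eef|force'; done
```

```text
eef_pos: [0.5419, 0.0482, 0.2008]
wrist_force: [-1.0, 0.1, 8.3]
eef_pos: [0.5421, 0.0481, 0.2002]
wrist_force: [-2.6, -0.9, 13.0]
eef_pos: [0.5423, 0.0481, 0.2001]
wrist_force: [-3.7, 0.0, 20.3]
```

Solid stop: the force rises at about 7 N/mm while the TCP stalls at 0.2001. The seated tip is about 0.0923, so the stop is about 20 mm up, which is within 12 to 32. Reading again, then finishing the push.

```bash
python3 -m jog '[[0,0,0,0,0,-0.4,0.8],[0,0,0,0,0,0,0.8]]' | grep -E 'eef|force|width'
```

```text
eef_pos: [0.5423, 0.0481, 0.2001]
wrist_force: [-3.4, -1.3, 19.2]
gripper_width: 0.0245
```

```bash
python3 -m jog '[[0,0,0,0,0,-0.6,0.8],[0,0,0,0,0,0,0.8]]' | grep -E 'eef|force|width'; python3 -c "
from h import *
o=robot.get_obs();print(o['eef_pos'],o['ee_rot'],o['wrist_force'])"
```

```text
eef_pos: [0.5424, 0.048, 0.2]
wrist_force: [-6.1, -0.2, 23.0]
gripper_width: 0.025
[0.54240949 0.04803419 0.2000343 ] [0.55337446 0.83292904 0.00085577 0.00227768] [-6.08664064 -0.19545361 22.96499599]
```

```bash
python3 -m jog '[[0,0,0,0,0,-0.3,0.8],[0,0,0,0,0,0,0.8],[0,0,0,0,0,0,0.8]]' | grep -E 'eef|force|width';  python3 -m jog '[[0,0,0,0,0,0,0.8],[0,0,0,0,0,0,0.8],[0,0,0,0,0,0,0.8],[0,0,0,0,0,0,0.8]]' | grep -E 'eef|force|time';python3 -m jog '[[0,0,0,0,0,0,0.8],[0,0,0,0,0,0,0.8],[0,0,0,0,0,0,0.8],[0,0,0,0,0,0,0.8]]' | grep -E 'eef|force|time'
```

```text
eef_pos: [0.5425, 0.048, 0.2]
wrist_force: [-5.6, -0.5, 24.1]
gripper_width: 0.0249
time_s: 20.1
eef_pos: [0.5425, 0.048, 0.2001]
wrist_force: [-5.7, 0.2, 24.9]
time_s: 20.6
eef_pos: [0.5425, 0.048, 0.2]
wrist_force: [-5.9, 0.2, 25.1]
```

The push held at 24 to 25 N for over a second with no movement. Before releasing, I'll check against the thumb screw's height in the picture and check the grip for slip.

```bash
python3 - <<'E'
from h import *
look("side",265,200,80,100,6,"c13")
p=np.array([.542,.0475,0]); 
for a in (29,119,209,299):
    v=np.array([np.cos(np.radians(a)),np.sin(np.radians(a)),0])
    print(a,[((proj("side",p+v*.022+[0,0,z])[0]-[265,200])*6).round() for z in(.0085,.0168,.0285)])
print((proj("side",p+[0,0,.1923])[0]-[265,200])*6, "handle bottom axis")
E
```

```text
20.65 [0.54248502 0.04798298 0.20004504] [0.55339578 0.83291415 0.00092333 0.0025043 ] 0.025069653557495564 [-6.37067389 -0.22132402 24.16195252]
29 [array([171., 478.]), array([170., 466.]), array([168., 449.])]
119 [array([236., 502.]), array([236., 490.]), array([235., 472.])]
209 [array([268., 449.]), array([267., 436.]), array([266., 419.])]
299 [array([203., 426.]), array([202., 414.]), array([201., 396.])]
[200.57466139 162.9914395 ] handle bottom axis
```

View pics/c13.png

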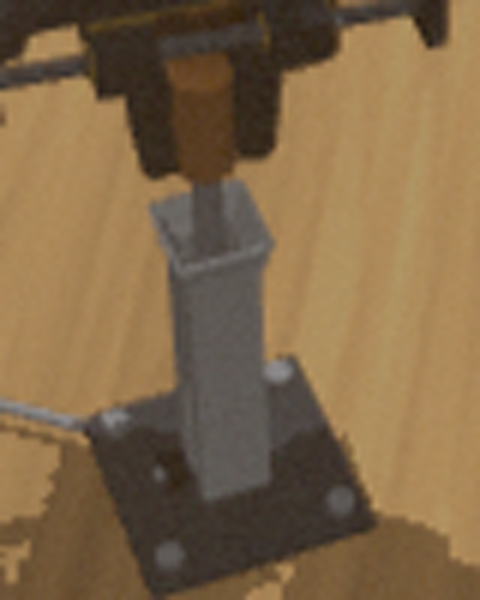

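The screw is visible at the tube's left foot (175,468). The projection for a stop at 20.3 mm is (170,466), so the images and the force agree that the rollers are seated. Withdrawing the rammer straight up.

```bash
python3 -m jog '[[0,0,0,-0.5,0.2,3,0.8],[0,0,0,0,0,10,0.8],[0,0,0,0,0,25,0.8],[0,0,0,0,0,30,0.8],[0,0,0,0,0,25,0.8],[0,0,0,0,0,0,0.8],[0,0,0,0,0,0,0.8]]'
python3 - <<'E'
from h import *
look("side",250,170,120,110,5,"c14")
p=robot.get_obs()["eef_pos"]
print((proj("side",[p,p-[0,0,.1078],[.542,.0468,.16]])-[250,170])*5)
E
```

```text
time_s: 21.52
eef_pos: [0.5407, 0.0485, 0.2882]
ee_rot: [0.553, 0.833, -0.0, -0.001]
wrist_force: [-0.3, -0.6, -1.5]
gripper_width: 0.0247
21.575 [0.54064714 0.04848348 0.28804058] [ 5.53462837e-01  8.32873043e-01 -5.19316777e-04 -1.05470124e-03] 0.02480731467225954 [ 0.19467629 -0.19560943 -0.76101642]
[[235.01815637 132.43118232]
 [245.78232399 305.81915208]
 [245.44625179 332.91110528]]
```

View pics/c14.png

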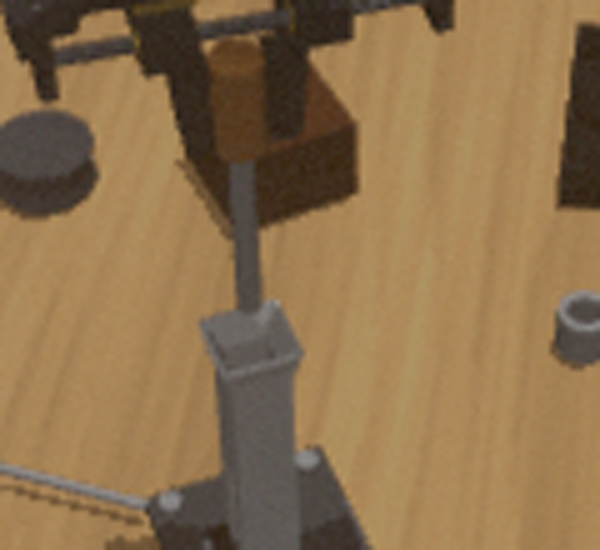

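The rammer still sits straight and unslipped in the grip, with its tip at (249,310). Carrying it back over the stand.

```bash
python3 -m jog '[[0,0,0,5.6,-35.4,0,0.8],[0,0,0,5.6,-35.4,0,0.8],[0,0,0,5.6,-35.4,0,0.8],[0,0,0,5.6,-35.4,0,0.8],[0,0,0,5.6,-35.4,0,0.8],[0,0,0,5.6,-35.4,0,0.8],[0,0,0,5.6,-35.4,0,0.8],[0,0,0,5.6,-35.4,0,0.8],[0,0,0,0,0,-50,0.8],[0,0,0,0,0,-50,0.8],[0,0,0,0,0,0,0.8],[0,0,0,0,0,0,0.8],[0,0,0,0,0,0,0.8]]'
python3 - <<'E'
from h import *
look("side",260,110,90,110,5.4,"c15")
E
```

```text
time_s: 23.2
eef_pos: [0.5865, -0.2351, 0.1917]
ee_rot: [0.553, 0.833, 0.0, 0.002]
wrist_force: [0.5, 0.1, -1.2]
gripper_width: 0.0246
23.25 [ 0.58640877 -0.23501102  0.1913783 ] [5.53399132e-01 8.32914697e-01 3.69627215e-05 1.58324932e-03] 0.02504355683363988 [-0.95617734 -0.20046548 -1.60180002]
```

View pics/c15.png

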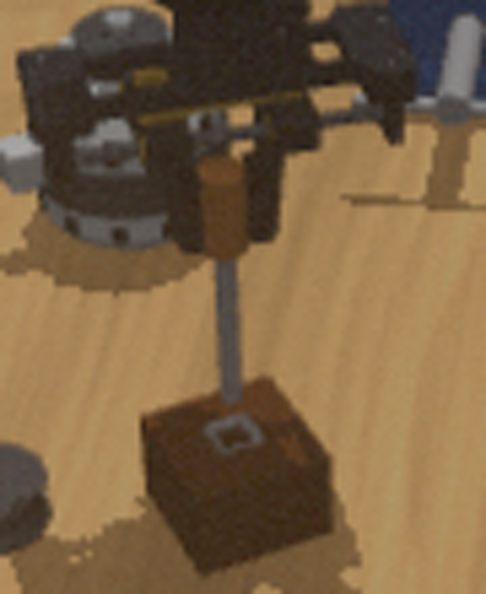

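The rod tip (231,400) is above the flare (235,433), in line with it. I'll shift -0.8 mm in x to the recorded stow position and lower it in.

```bash
python3 -m jog '[[0,0,0,-0.6,0,-10,0.8],[0,0,0,0,0,-10,0.8],[0,0,0,0,0,-5,0.8],[0,0,0,0,0,-5,0.8],[0,0,0,0,0,-3,0.8],[0,0,0,0,0,0,0.8]]' | grep -E 'eef|force'
```

```text
eef_pos: [0.5852, -0.2347, 0.1563]
wrist_force: [-0.3, -0.1, -1.1]
```

Tip about 12 mm below the stand's top, no contact force. Lowering the rest, then checking force near the floor.

```bash
python3 -m jog '[[0,0,0,0.3,-0.2,-8,0.8],[0,0,0,0,0,-10,0.8],[0,0,0,0,0,-8,0.8],[0,0,0,0,0,-5,0.8],[0,0,0,0,0,-3,0.8],[0,0,0,0,0,-2,0.8],[0,0,0,0,0,0,0.8]]' | grep -E 'eef|force'
```

```text
eef_pos: [0.5855, -0.235, 0.1205]
wrist_force: [-0.5, 1.4, -0.7]
```

```bash
python3 -m jog '[[0,0,0,0,0,-1,0.8],[0,0,0,0,0,-0.8,0.8],[0,0,0,0,0,0,0.8]]' | grep -E 'eef|force';python3 -m jog '[[0,0,0,0,0,0,0.2],[0,0,0,0,0,0,-0.1],[0,0,0,0,0,0,-0.3],[0,0,0,0,0,0,-0.3],[0,0,0,0,0,0,-0.3],[0,0,0,0,0,15,-0.3],[0,0,0,0,0,30,-0.3],[0,0,0,0,0,40,-0.3],[0,0,0,0,0,40,-0.3],[0,0,0,0,0,0,-0.3],[0,0,0,0,0,0,-0.3],[0,0,0,0,0,0,-0.3]]'
python3 - <<'E'
from h import *
look("side",250,110,110,110,5,"c16")
look("top",0,0,640,400,1.25,"c16t")
E
```

```text
eef_pos: [0.5855, -0.2349, 0.1186]
wrist_force: [0.8, -0.3, -0.9]
time_s: 26.75
eef_pos: [0.5852, -0.2348, 0.2425]
ee_rot: [0.553, 0.833, -0.0, -0.001]
wrist_force: [0.0, -0.3, 0.4]
gripper_width: 0.057
26.8 [ 0.58525915 -0.23478872  0.24259944] [ 5.53453108e-01  8.32879777e-01 -3.37585462e-05 -9.65558661e-04] 0.05679213431963352 [-0.16487124 -0.07597309 -0.14014313]
26.85 [ 0.58532038 -0.23485736  0.24277419] [ 5.53499126e-01  8.32849385e-01 -3.04604479e-05 -7.87006461e-04] 0.0572963516736036 [ 0.3742938  -0.50233876  0.46990979]
```

View pics/c16.png

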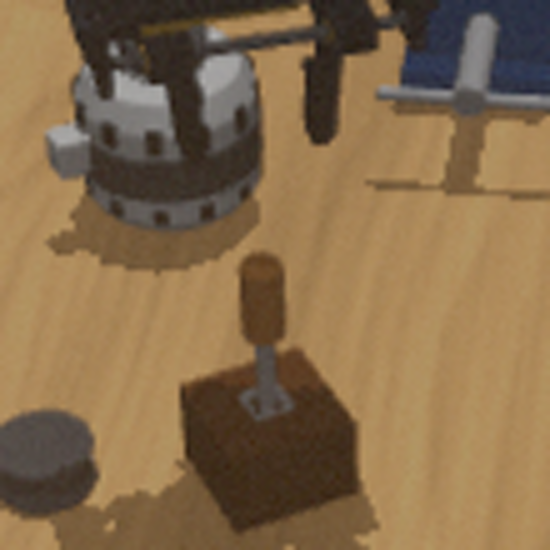

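View pics/c16t.png

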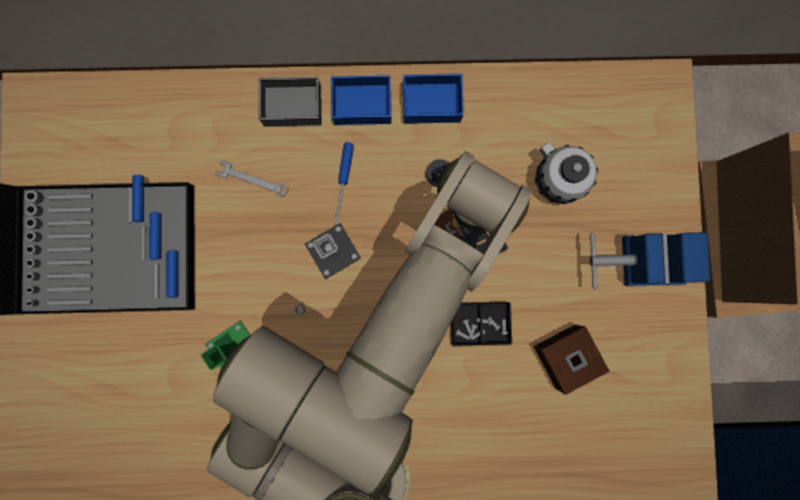

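The rammer stands upright in its stand. Its handle top at image (302.4,162.4) compares with (302.2,162.8) at the start. One last check of the tube's inside and the bystanders against the first picture.

```bash
python3 - <<'E'
from h import *
s=robot.snapshot("side")[:,:,::-1];t=robot.snapshot("top")[:,:,::-1]
s0=cv2.imread("pics/side0.png");t0=cv2.imread("pics/top0.png")
f=lambda a:cv2.resize(a,None,fx=6,fy=6,interpolation=cv2.INTER_CUBIC)
A=np.hstack([f(t0[175:230,230:300]),f(t[175:230,230:300])])[:, :800]
A=cv2.resize(A,None,fx=.94,fy=.94) if A.shape[1]>800 else A
B=np.hstack([s0[180:400,170:400],s[180:400,170:400]]);B=cv2.resize(B,(800,382))
cv2.imwrite("pics/f1.png",A);cv2.imwrite("pics/f2.png",B)
E
```

```text
(no output)
```

View pics/f1.png

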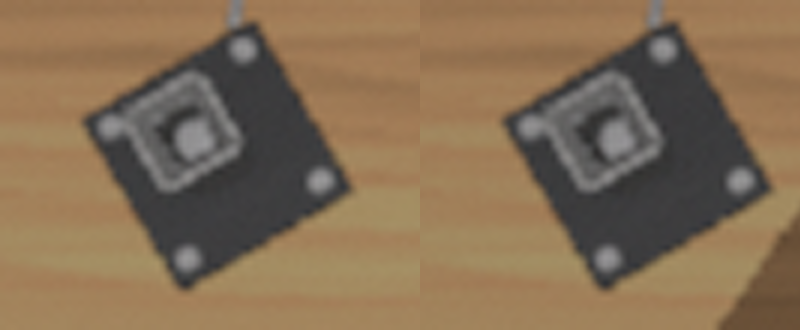

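View pics/f2.png

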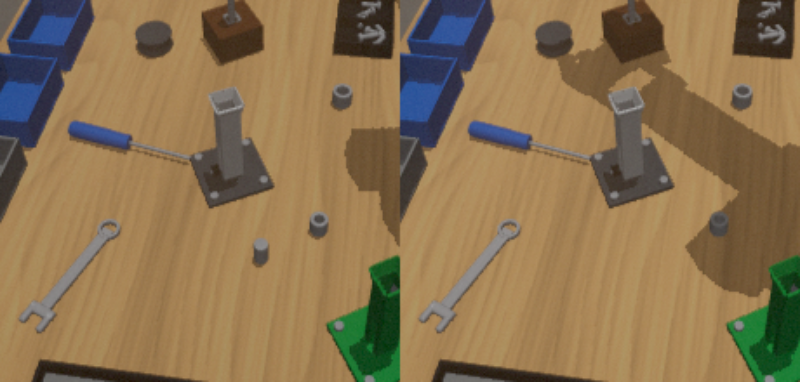

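The tube shows a roller top deep in the bore (616,140). All bystanders are where they were in the first picture.

```bash
python3 -c "
from cell import robot
print(robot.close_job())"
```

```text
the job is handed in; nothing more can be done
None
```

The job is done and handed in at about 27 s of the 72 s; no verdict was reported.

- **Rollers:** I dropped the loose roller into the tube's mouth. I then pushed both rollers down with the rammer against a steady drag of about 8 N. They met a solid stop about 20 mm above the bench.
- **Final push:** I held 24–25 N for about 1.3 s with no movement. The highest force I read was about 25 N, against the 45 N limit.
- **Rammer:** I put it back in its stand at the pose it was taken from.

**Last checks:**
- **Stop height:** the thumb screw in the image matches the stop height felt by force, within about 1 pixel.
- **Rammer position:** it stands upright, with its handle top within half a pixel of where it started.
- **Tube:** the roller top is visible deep in the bore.
- **Bystanders:** all five look unmoved in the side view. In the top view the arm hides socket_b.

**Disagreements and doubts:**
- **Cameras:** the two cameras differed by 2–3 mm, so I lined up by comparing objects within one picture.
- **Side force:** there was about 6 N sideways during the final push, probably the rod leaning on the bore wall. It went away once the rammer was lifted.

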